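Switch the bench suction from the wide port to the narrow one

TASK

Three blast gates on the turning bench have slides with upright tabs: push the slide of the narrowest port fully open with your fingertips, and only then push the slide of the widest port fully shut, so that the extractor is never starved of air. Only push the tabs, never pinch them between the fingers. Leave the middle-sized gate as it is set and do not disturb, tip or pick up the loose things on the bench.

Things in the scene. Friction and masses are not known exactly. Their poses are not given: they have to be found in the camera images.
- narrow_gate: body of the narrowest blast gate, fixed to the bench: grey square block 100 x 100 mm, 60 mm high, on a flange 16 mm wider, with an open steel collar of 50 mm bore up to 86 mm. From above the bore is black where open, bright metal where the blade covers it. Origin: on the bench under the bore's centre; its blade comes out of its -x side, roughly towards the robot.
- narrow_slide (a joint): slide of the narrowest gate, in m: 0 = shut, 0.055 = fully open. About 3 N of friction holds it where it is left; no spring; hard stops at both ends. Flat level aluminium blade 70 mm wide, its top 49 mm above the bench, ending in an upright tab: away from the gate's body opens it, towards the body shuts it.
- narrow_tab (a point): upright aluminium tab on the blade's outer end, the narrowest gate; 90 mm wide, 4 thick, 45 to 95 mm above the bench. Point: middle of its inner face (towards the gate's body), 70 mm up. x axis: level, towards the gate body (shutting; -x opens); y: along its width; z up. Inner face is 60 mm from the body when shut, 115 when open; that gap above the blade is free for fingers.
- narrow_bumper (a point): black rubber bumper on the outer face of the tab of the narrowest gate, 70 mm wide, 10 mm thick, from 55 to 85 mm above the bench. Point: middle of its outer face (away from the gate's body), 14 mm out from the tab's inner face; axes as the tab's.
- mid_gate: body of the middle-sized blast gate, fixed to the bench: grey square block 120 x 120 mm, 60 mm high, on a flange 16 mm wider, with an open steel collar of 75 mm bore up to 86 mm. From above the bore is black where open, bright metal where the blade covers it. Origin: on the bench under the bore's centre; its blade comes out of its -x side, roughly towards the robot.
- mid_slide (a joint): slide of the middle-sized gate, in m: 0 = shut, 0.08 = fully open. It is to be left as it is set. Flat level aluminium blade 90 mm wide, its top 49 mm above the bench, ending in an upright tab: away from the gate's body opens it, towards the body shuts it.
- mid_tab (a point): upright aluminium tab on the blade's outer end, the middle-sized gate; 90 mm wide, 4 thick, 45 to 95 mm above the bench. Point: middle of its inner face (towards the gate's body), 70 mm up. x axis: level, towards the gate body (shutting; -x opens); y: along its width; z up. Inner face is 60 mm from the body when shut, 140 when open; that gap above the blade is free for fingers.
- mid_bumper (a point): black rubber bumper on the outer face of the tab of the middle-sized gate, 70 mm wide, 10 mm thick, from 55 to 85 mm above the bench. Point: middle of its outer face (away from the gate's body), 14 mm out from the tab's inner face; axes as the tab's.
- wide_gate: body of the widest blast gate, fixed to the bench: grey square block 140 x 140 mm, 60 mm high, on a flange 16 mm wider, with an open steel collar of 100 mm bore up to 86 mm. From above the bore is black where open, bright metal where the blade covers it. Origin: on the bench under the bore's centre; its blade comes out of its -x side, roughly towards the robot.
- wide_slide (a joint): slide of the widest gate, in m: 0 = shut, 0.105 = fully open. About 3 N of friction holds it where it is left; no spring; hard stops at both ends. Flat level aluminium blade 110 mm wide, its top 49 mm above the bench, ending in an upright tab: away from the gate's body opens it, towards the body shuts it.
- wide_tab (a point): upright aluminium tab on the blade's outer end, the widest gate; 90 mm wide, 4 thick, 45 to 95 mm above the bench. Point: middle of its inner face (towards the gate's body), 70 mm up. x axis: level, towards the gate body (shutting; -x opens); y: along its width; z up. Inner face is 60 mm from the body when shut, 165 when open; that gap above the blade is free for fingers.
- wide_bumper (a point): black rubber bumper on the outer face of the tab of the widest gate, 70 mm wide, 10 mm thick, from 55 to 85 mm above the bench. Point: middle of its outer face (away from the gate's body), 14 mm out from the tab's inner face; axes as the tab's.
- finial: loose small turned dark-wood finial, 34 mm wide, 66 mm high, standing between two gates; origin centre of its foot; not part of the job
- sanding_block: loose cork sanding block 60 x 32 x 30 mm, between two gates; origin centre of its underside; not part of the job
- wax_tin: loose brass-coloured tin, 72 mm wide, 42 mm high, nearer the robot than the gates; origin centre of its underside; not part of the job
- chuck_key: loose steel T-shaped chuck key, about 110 x 90 mm, 18 mm high, lying nearer the robot than the gates; origin on the bench under its shank; not part of the job
- bowl: loose turned wooden bowl, 150 mm wide, 65 mm high, on the left; origin centre of its underside; not part of the job
- gouge: loose turning gouge with long wooden handle, 400 mm long, 32 mm high, lying on the right; origin under the handle's front end; not part of the job
- glue: loose white bottle, 56 mm wide, 140 mm high, on the right; origin centre of its underside; not part of the job
- blank: loose round wooden blank, 90 mm wide, 55 mm high, on the left; origin centre of its underside; not part of the job

How it is judged:
By the outcome, as a careful person would: the job done as asked, in the order asked, and still so for the second after the job is handed in, with the robot touching nothing.
It also fails if it takes over 50 s, if anything falls off the work surface, if the arm or the gripper's body presses on something with over 40 N, if the wrist force passes 120 N, or if a joint passes its speed limit or range.

ROBOT

A 6-joint arm with a two-finger parallel gripper is mounted at the origin on the work surface. World frame = base frame: x ahead of the robot, y to its left, z up, the work surface at z = 0. Lengths are in m, angles in degrees, forces in N, time in s.
With the tool pointing down it reaches from about 0.4 to 0.825 m from the base axis. Payload 7 kg.
Tool frame: the origin (TCP) lies at the very end of the fingers, on their centre line; the grasp point (between the pads) lies hold_point_z behind it (hold_point_z is the distance from the TCP to the grasp point, in m); z points along the fingers, y is the direction in which the jaws open and shut (so a half turn about z gives the same grasp; the last joint's range is limited). The gripper opens to 88 mm and grips with 3 to 60 N. Pads are 19 mm wide; open, the fingers measure 130 mm over their backs; the gripper's body (78 mm by 193 mm) begins 47 mm behind the grasp point.
Start: joints at [82.626, 20.546, 0.682, 0, -70.136, -16.507], TCP at [0.273, 0.617, 0.227] pointing down, gripper open.
Joint ranges: [-176.03, 176.03], [-82.01, 121.73], [-58.28, 71.71], [-173.87, 95.51], [-174.79, -0.11], [-173.66, 173.66]. Speed limits (degrees/s): [136.94, 136.94, 172.46, 180, 180, 180].

INTERFACE

Orientations are given as [roll, pitch, yaw] about the fixed x, y, z axes, in that order (R = Rz(yaw) Ry(pitch) Rx(roll)).
In Python, from plant import get_obs, snapshot, close_job, hold_point_z gives the robot as it stands. The module is installed in compiled form; this text tells all that it offers.
- The arm moves only by the tool jog_arm, never from a script. Its argument "commands" is a list of rows, each a list of 4 numbers: the shift along the world's x, y, z in mm, then the turn about the world's z in degrees. In form: [[x, y, z, turn], ...]. A call has exactly 10 rows; each row shifts and turns the commanded pose from where the row before left it; what a row does not reach is not made up. A row lasts 1/12 s, in which the tool goes at most 41.7 mm and 7.16 degrees, less where a joint would pass 70% of its speed; a pose out of reach is approached as far as the arm can. A call is refused whole if a number of a shift passes 41.7 or a number of a turn 7.16, either way. A call with a gripper value outside its range is refused whole. "fingers" is the finger opening in mm, from 0 to 87.6, set as the call begins (left out, the last holds). The fingers move at their own pace and stop on an object; the grip force is fixed at half the most. Time passes only in rows, so rows that do not move let the fingers close, or fill a call up. It gives the time, the measured TCP pose, the force and the opening at its end, in the units of the state.
- get_obs(): the state, without advancing time (a new reading comes with each control period).
- snapshot(name): name is "side" or "top" or "wrist"; returns a dict with "image" (400x640x3 uint8, red, green, blue), "fov_y" (degrees; the focal length in pixels is half the picture's height over the tangent of half this angle, whatever the lens; pixels are square), "cx", "cy" (the principal point, pixels), "dist_coeffs" ([k1, k2, p1, p2, k3] as OpenCV has them; the pictures are not rectified), "rvec" (rotation vector, rad) and "tvec" (3), from world to camera coordinates, as OpenCV has them; the wrist camera has in their place "mount" (4x4, takes a point from camera to tool coordinates, whose origin is the TCP and whose axes are the flange's). Camera axes: x right, y down, z forward; pixel columns grow to the right and rows downward; lengths in m; the calibration is good to about 2 mm. A picture is of the moment at which its call begins: read the wrist's pose just before it. There is no depth.
- close_job(): hands the job in, once; it reports no verdict.
The state is a dict: "clock": time; "joint_pos": joint angles; "qvel": joint speeds; "tau": joint torques, N m; "tool_pos": TCP position; "orientation": TCP orientation; "force": force on the tool from outside, world axes, zero at the start; "moment": the same for the moment, N m; "opening": finger opening in m.
Only numpy, scipy, OpenCV 4.12 (cv2) and the standard library are available. Lean on these libraries where they do the work, as an engineer would, in place of code of your own. Each camera call takes 0.05 s, during which the arm holds its last target.

## Working session

There is one attempt and no reset: what is moved stays moved. The work goes in short steps, Python scripts to look and compute and a tool call to move; the robot and the scene stay as the last step left them, time stands still between calls to the robot, and variables do not carry over. Pictures are saved under pics/ and viewed, and the job is handed in when it is done.

Besides the shell and the picture viewer there is one more tool, called after "Request:" as a command line: name --pt "numbers of a row" for each row, then --argument value for the rest. jog_arm: Moves the arm, as the interface text tells. Its arguments: {"type":"object","properties":{"commands":{"type":"array","items":{"type":"array","items":{"type":"number"}}},"fingers":{"type":"number"}},"required":["commands"]}

```bash
mkdir -p pics; cat > h.py <<'E'
import numpy as np, cv2
from plant import get_obs, snapshot, close_job, hold_point_z
from scipy.spatial.transform import Rotation as R
def K(s):
    f=200/np.tan(np.radians(s['fov_y']/2)); return np.array([[f,0,s['cx']],[0,f,s['cy']],[0,0,1.]])
def pose(s,o=None):
    if 'rvec' in s:
        Rm=cv2.Rodrigues(np.array(s['rvec'],float))[0]; t=np.array(s['tvec'],float).ravel(); return Rm.T,-Rm.T@t
    Rt=R.from_euler('xyz',o['orientation'],degrees=True).as_matrix(); M=np.array(s['mount'])
    return Rt@M[:3,:3], Rt@M[:3,3]+np.array(o['tool_pos'])
def cast(s,px,z,o=None):
    px=np.array(px,float).reshape(-1,1,2)
    u=cv2.undistortPoints(px,K(s),np.array(s['dist_coeffs'],float)).reshape(-1,2)
    Rc,c=pose(s,o); d=np.c_[u,np.ones(len(u))]@Rc.T
    return c+d*((z-c[2])/d[:,2])[:,None]
def proj(s,P,o=None):
    Rc,c=pose(s,o); rv=cv2.Rodrigues(Rc.T)[0]
    return cv2.projectPoints(np.array(P,float).reshape(-1,1,3),rv,-Rc.T@c,K(s),np.array(s['dist_coeffs'],float))[0].reshape(-1,2)
def save(s,n): cv2.imwrite(f'pics/{n}.png',s['image'][:,:,::-1])
E
python3 - <<'E'
from h import *
import pickle
o=get_obs();print(o,hold_point_z)
for n in ['top','side','wrist']:
    s=snapshot(n);save(s,n+'1');pickle.dump((s,o),open(n+'1.pkl','wb'));print(n,s['fov_y'],pose(s,o)[1],s['dist_coeffs'])
E
```

```text
{'clock': 0.0, 'joint_pos': array([ 8.26268994e+01,  2.05895904e+01,  6.33255428e-01, -2.05802921e-02,
       -7.01363959e+01, -1.65054286e+01]), 'qvel': array([-0.01459367, -0.15286308,  0.13116831,  0.03008508,  0.10590867,
       -0.07001133]), 'tau': array([ 1.20999443e-04, -5.82718849e+01,  2.93053758e+01,  6.99712381e+00,
        7.01902361e-03, -1.49023922e-04]), 'tool_pos': array([0.27307749, 0.61674801, 0.22563813]), 'orientation': array([ 1.79905593e+02, -7.79837134e-03, -2.38855313e+01]), 'force': array([0.16489907, 0.29143374, 0.35730969]), 'moment': array([-0.05619381,  0.03114496,  0.03475097]), 'opening': 0.08748208606116106} 0.0188
top 50.57644313874728 [ 0.41155283 -0.0073009   1.51646747] [-0.10200952  0.          0.          0.          0.        ]
side 49.13037845714045 [ 0.02646758 -0.9492155   0.9082779 ] [-0.07585557  0.          0.          0.          0.        ]
wrist 66.43267073103141 [0.33658344 0.58885845 0.38345255] [0.00736489 0.         0.         0.         0.        ]
```

View pics/top1.png

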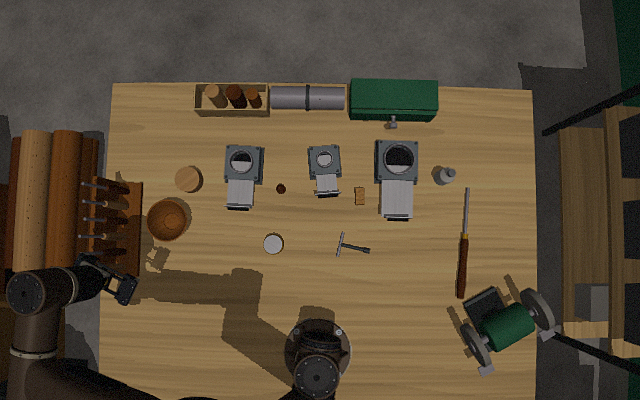

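View pics/side1.png

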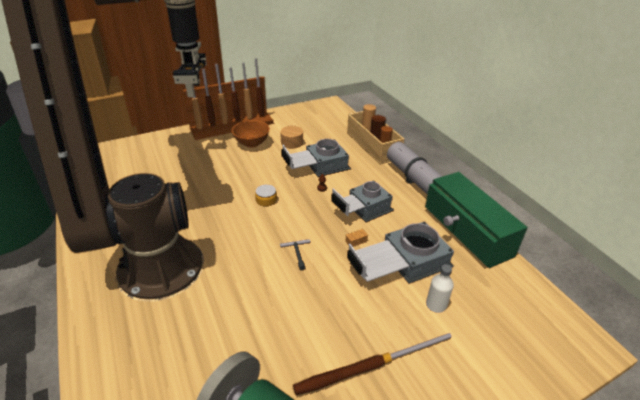

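View pics/wrist1.png

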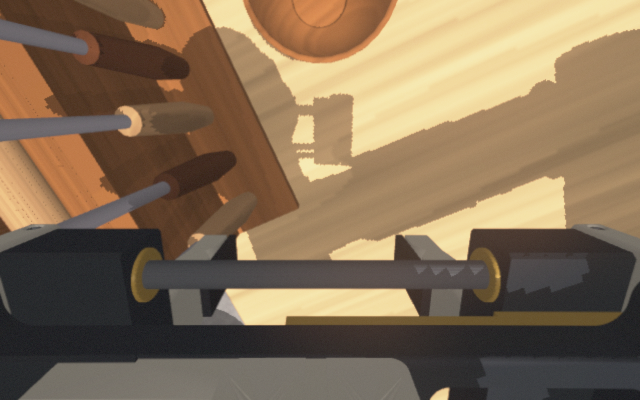

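The top picture shows three gates: left at about (244,162), centre at (324,160), which is the smallest, and right at (397,160), which is the biggest. The finial is at (281,188), the cork block at (360,196), the tin at (273,243) and the chuck key at (352,244). The side view agrees with this. The wrist view shows only the bowl and the tool rack. I'll zoom in on the gates.

```bash
python3 - <<'E'
from h import *
import pickle
s,o=pickle.load(open('top1.pkl','rb'))
im=s['image'][130:260,220:430][:,:,::-1]
cv2.imwrite('pics/topz.png',cv2.resize(im,None,fx=3.8,fy=3.8,interpolation=cv2.INTER_NEAREST))
s,o=pickle.load(open('side1.pkl','rb'))
im=s['image'][130:290,240:460][:,:,::-1]
cv2.imwrite('pics/sidez.png',cv2.resize(im,None,fx=3.6,fy=3.6,interpolation=cv2.INTER_NEAREST))
E
```

```text
(no output)
```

View pics/topz.png

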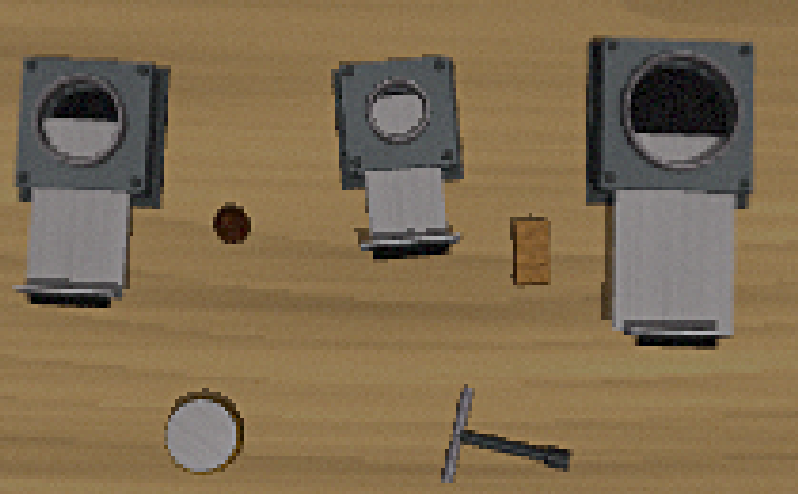

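View pics/sidez.png

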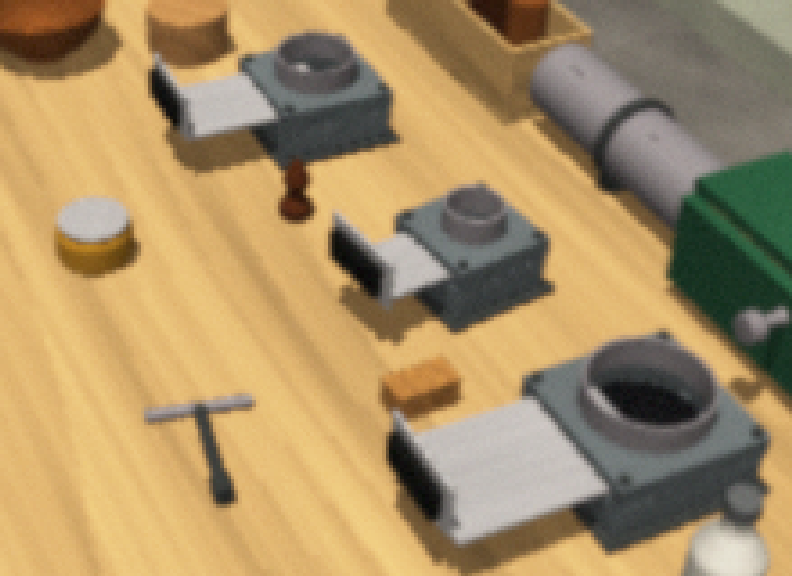

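```bash
python3 - <<'E'
from h import *
import pickle
s,o=pickle.load(open('top1.pkl','rb'))
z=lambda *p:[(220+(x+.5)/3.8-.5,130+(y+.5)/3.8-.5) for x,y in p]
def show(n,px,h): print(n,np.round(cast(s,z(*px),h)*1000).tolist())
show('narrow collar',[(397,110)],.086); show('n tabtop ends',[(361,238),(459,238)],.095);show('n bump out ends',[(375,258),(448,252)],.085)
show('wide collar',[(681,109)],.086);show('w bump ends',[(637,346),(717,346)],.085);show('w tab inner ends',[(625,322),(718,322)],.095)
show('w tab blade ends',[(613,332),(733,335)],.049)
show('mid collar',[(82,121)],.086);show('mid tab',[(17,290),(121,294)],.095)
show('finial,cork corners',[(232,223),(512,218),(550,284)],.03)
show('key',[(468,387),(447,480),(570,460)],.01)
M=np.array(pickle.load(open('wrist1.pkl','rb'))[0]['mount']);print(M.round(3))
E
```

```text
narrow collar [[674.0, -12.0, 86.0]]
n tabtop ends [[556.0, 18.0, 95.0], [558.0, -69.0, 95.0]]
n bump out ends [[540.0, 5.0, 85.0], [546.0, -60.0, 85.0]]
wide collar [[680.0, -269.0, 86.0]]
w bump ends [[465.0, -230.0, 85.0], [466.0, -302.0, 85.0]]
w tab inner ends [[486.0, -217.0, 95.0], [487.0, -300.0, 95.0]]
w tab blade ends [[479.0, -213.0, 49.0], [478.0, -324.0, 49.0]]
mid collar [[659.0, 272.0, 86.0]]
mid tab [[505.0, 324.0, 95.0], [503.0, 230.0, 95.0]]
finial,cork corners [[575.0, 139.0, 30.0], [584.0, -121.0, 30.0], [523.0, -157.0, 30.0]]
key [[427.0, -83.0, 10.0], [340.0, -65.0, 10.0], [361.0, -179.0, 10.0]]
[[ 0.001 -0.966 -0.26   0.069]
 [ 1.     0.001  0.     0.   ]
 [ 0.    -0.26   0.966 -0.158]
 [ 0.     0.     0.     1.   ]]
```

The centre gate is the narrow one, nearly shut, with its axis turned by about 5°. The right gate is the wide one, mostly open. I'll move over to the narrow gate with the fingers closing on the way.

Request:
jog_arm --pt "10 -20 3 1" --pt "15 -32 3 1.5" --pt "15 -32 3 1.5" --pt "15 -32 3 1.5" --pt "15 -32 3 1.5" --pt "15 -32 3 1.5" --pt "15 -32 3 1.5" --pt "15 -32 3 1.5" --pt "15 -32 3 1.5" --pt "15 -32 3 1.5" --fingers 0

```text
clock: 0.98
tool_pos: [0.4185, 0.3074, 0.2567]
orientation: [-180.0, 0.0, -9.3]
force: [1.0, 0.2, 0.3]
opening: 0.0267
```

Request:
jog_arm --pt "17 -36 0 1.5" --pt "17 -36 0 1.5" --pt "17 -36 0 1.5" --pt "17 -36 0 1.5" --pt "17 -36 0 1.5" --pt "17 -36 0 1.5" --pt "17 -36 0 1.5" --pt "17 -36 0 1.5" --pt "12 -34 0 1.5" --pt "6 -10 0 1"

```text
clock: 1.82
tool_pos: [0.5728, -0.0268, 0.256]
orientation: [180.0, 0.1, 5.0]
force: [0.3, 0.2, -0.3]
opening: 0.0006
```

```bash
python3 - <<'E'
from h import *
import pickle
o=get_obs();s=snapshot('wrist');save(s,'w2');pickle.dump((s,o),open('w2.pkl','wb'));print(o['tool_pos'],o['orientation'],o['joint_pos'])
E
```

```text
[ 0.57284396 -0.02680714  0.25602068] [1.79955490e+02 6.26377222e-02 5.04073167e+00] [ 1.68815671e+01  1.00215616e+01 -9.80780019e+00  3.26316237e-02
 -7.02410793e+01  7.81481385e+01]
```

View pics/w2.png

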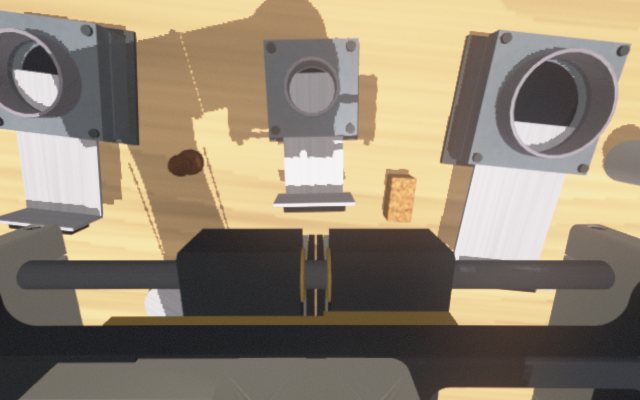

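```bash
python3 - <<'E'
from h import *
im=cv2.imread('pics/w2.png')[30:230,250:430]
cv2.imwrite('pics/w2z.png',cv2.resize(im[:,:150],None,fx=3,fy=3,interpolation=cv2.INTER_CUBIC)[:600])
E
```

```text
(no output)
```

View pics/w2z.png

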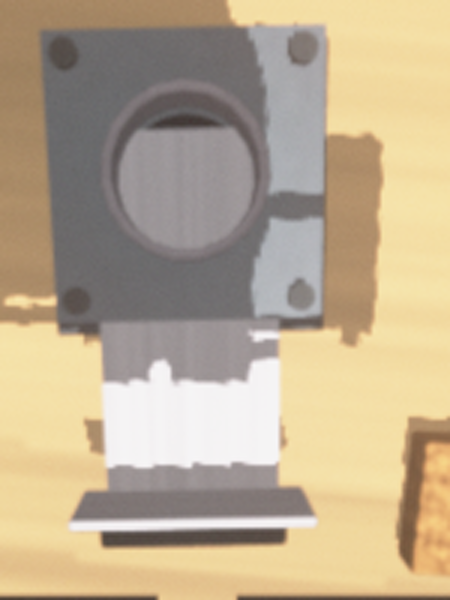

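```bash
python3 - <<'E'
from h import *
import pickle
s,o=pickle.load(open('w2.pkl','rb'))
z=lambda *p:[(250+(x+.5)/3-.5,30+(y+.5)/3-.5) for x,y in p]
def show(n,px,h): print(n,np.round(cast(s,z(*px),h,o)*1000).tolist())
show('block',[(40,30),(326,26),(323,318),(57,325)],.06)
show('tab top inner',[(72,520),(316,517)],.095);show('tab bottom inner',[(83,490),(306,488)],.049);show('collar top',[(185,169)],.086)
w=lambda n,px,h:print(n,np.round(cast(s,px,h,o)*1000).tolist())
w('wide blk',[(470,30),(632,40),(594,174),(444,163)],.06)
w('wide tab',[(455,258),(537,263)],.06)
E
```

```text
block [[718.0, 41.0, 60.0], [729.0, -58.0, 60.0], [630.0, -70.0, 60.0], [618.0, 30.0, 60.0]]
tab top inner [[552.0, 17.0, 95.0], [561.0, -71.0, 95.0]]
tab bottom inner [[553.0, 18.0, 49.0], [562.0, -73.0, 49.0]]
collar top [[675.0, -14.0, 86.0]]
wide blk [[746.0, -172.0, 60.0], [751.0, -342.0, 60.0], [611.0, -349.0, 60.0], [608.0, -173.0, 60.0]]
wide tab [[491.0, -211.0, 60.0], [494.0, -315.0, 60.0]]
```

The wrist view shows the narrow port nearly shut, with only a thin black sliver of bore around (186,120) in the zoom. The tab's inner face is at about (557,-27) mm, the body face at (624,-20) mm and the yaw is about 6.2°. That leaves about 48 mm to open. I'll lower the closed fingers into the gap.

Request:
jog_arm --pt "9 2 -10 0.6" --pt "8 2 -20 0.6" --pt "0 0 -26 0" --pt "0 0 -28 0" --pt "0 0 -28 0" --pt "0 0 -28 0" --pt "0 0 -25 0" --pt "0 0 -18 0" --pt "0 0 -10 0" --pt "0 0 -4 0"

```text
clock: 2.7
tool_pos: [0.5881, -0.018, 0.0573]
orientation: [180.0, 0.2, 6.4]
force: [0.4, 0.2, 0.4]
opening: 0.0004
```

```bash
python3 - <<'E'
from h import *
o=get_obs();s=snapshot('side');cv2.imwrite('pics/s3.png',cv2.resize(s['image'][100:300,240:460][:,:,::-1],None,fx=3,fy=3));print(o['tool_pos'],o['orientation'],o['force'])
E
```

```text
[ 0.5881248  -0.01804002  0.05728833] [179.98160765   0.18874731   6.37355673] [0.40621952 0.17398631 0.36828357]
```

View pics/s3.png

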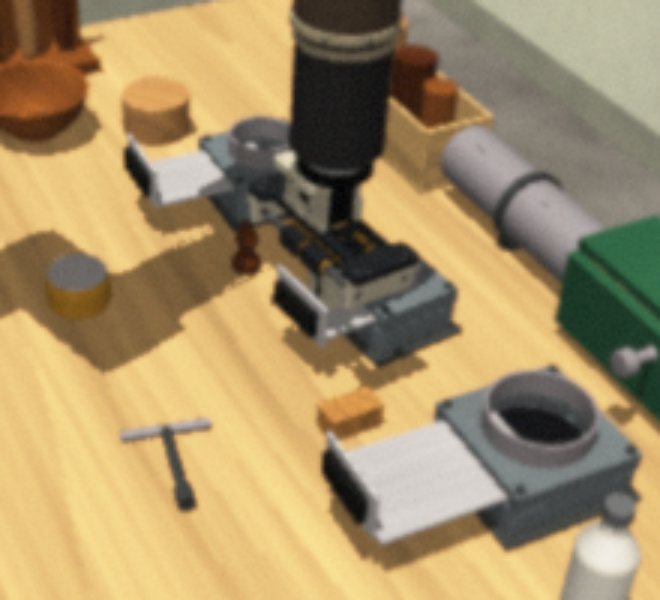

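The side view shows the fingers standing in the gap behind the narrow tab, touching nothing. Now I'll push it open.

Request:
jog_arm --pt "-5 -3 0 0" --pt "-6 -3 0 0" --pt "-6 -1.5 0 0" --pt "-4 -0.5 0 0" --pt "-4 -0.5 0 0" --pt "-5 -0.5 0 0" --pt "-5 -0.5 0 0" --pt "-5 -0.5 0 0" --pt "-5 -0.5 0 0" --pt "-5 -0.5 0 0"

```text
clock: 3.58
tool_pos: [0.5393, -0.0297, 0.06]
orientation: [-180.0, -0.1, 6.3]
force: [3.9, -0.5, 2.4]
opening: 0.0003
```

Request:
jog_arm --pt "-3 -0.3 0 0" --pt "-3 -0.3 0 0" --pt "-2 -0.2 0 0" --pt "-2 -0.2 0 0" --pt "-2 -0.2 0 0" --pt "-1 -0.1 0 0" --pt "-1 -0.1 0 0" --pt "-1 -0.1 0 0" --pt "0 0 0 0" --pt "0 0 0 0"

```text
clock: 4.42
tool_pos: [0.524, -0.0313, 0.0594]
orientation: [-180.0, 0.0, 6.3]
force: [2.3, 1.0, 1.2]
opening: 0.0004
```

Request:
jog_arm --pt "-1 -0.1 0 0" --pt "-1 -0.1 0 0" --pt "-1 -0.1 0 0" --pt "-0.5 -0.1 0 0" --pt "-0.5 0 0 0" --pt "-0.5 0 0 0" --pt "-0.5 0 0 0" --pt "0 0 0 0" --pt "0 0 0 0" --pt "0 0 0 0"

```text
clock: 5.25
tool_pos: [0.5219, -0.0314, 0.0596]
orientation: [180.0, -0.3, 6.4]
force: [13.7, -2.7, -8.2]
opening: 0.0006
```

Request:
jog_arm --pt "-1 -0.1 0 0" --pt "-1 -0.1 0 0" --pt "-0.5 0 0 0" --pt "0 0 0 0" --pt "0 0 0 0" --pt "0 0 0 0" --pt "0 0 0 0" --pt "0 0 0 0" --pt "0 0 0 0" --pt "0 0 0 0"

```text
clock: 6.08
tool_pos: [0.522, -0.0312, 0.0601]
orientation: [-180.0, -0.5, 6.4]
force: [20.5, -3.3, -14.4]
opening: 0.0004
```

It's at the hard stop: the force went up to 20 N and the tip didn't move. I'll back off and rise.

Request:
jog_arm --pt "5 0.5 0 0" --pt "8 1 0 0" --pt "7 1 0 0" --pt "3 0 10 0" --pt "0 0 20 0" --pt "0 0 30 0" --pt "0 0 32 0" --pt "0 0 32 0" --pt "0 0 30 0" --pt "0 0 20 0"

```text
clock: 6.92
tool_pos: [0.5401, -0.0295, 0.2365]
orientation: [180.0, -0.1, 6.3]
force: [0.5, 0.1, 0.8]
opening: 0.0007
```

```bash
python3 - <<'E'
from h import *
import pickle
o=get_obs();s=snapshot('wrist');save(s,'w4');pickle.dump((s,o),open('w4.pkl','wb'));print(o['tool_pos'],o['orientation'],o['force'])
E
```

```text
[ 0.54005114 -0.0295159   0.2365343 ] [ 1.79996934e+02 -8.83632498e-02  6.33077362e+00] [0.49057962 0.07684291 0.81645661]
```

View pics/w4.png

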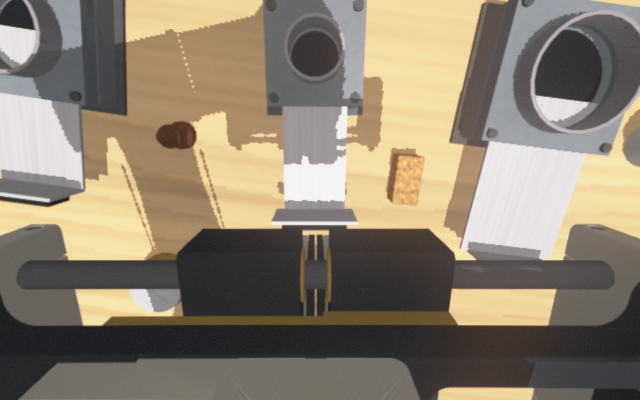

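The narrow bore at (315,53) is now fully black, and the tab is standing clear. I'll move to a lookout over the wide tab.

Request:
jog_arm --pt "-5 -15 4 -0.5" --pt "-9 -25 5 -0.5" --pt "-9 -28 5 -0.5" --pt "-9 -28 3 -0.5" --pt "-9 -28 0 -0.5" --pt "-9 -28 0 -0.5" --pt "-9 -28 0 -0.5" --pt "-9 -25 0 -0.5" --pt "-5 -15 0 -0.5" --pt "-3 -8 0 -0.5"

```text
clock: 7.8
tool_pos: [0.4624, -0.2589, 0.2499]
orientation: [-180.0, 0.1, 1.2]
force: [-0.3, 0.4, 0.3]
opening: 0.0004
```

```bash
python3 - <<'E'
from h import *
import pickle
o=get_obs();s=snapshot('wrist');save(s,'w5');pickle.dump((s,o),open('w5.pkl','wb'));print(o['tool_pos'],o['orientation'],o['force'])
E
```

```text
[ 0.46240346 -0.25891249  0.24985961] [-1.79966383e+02  1.18348157e-01  1.18289267e+00] [-0.34746843  0.37810414  0.27676903]
```

View pics/w5.png

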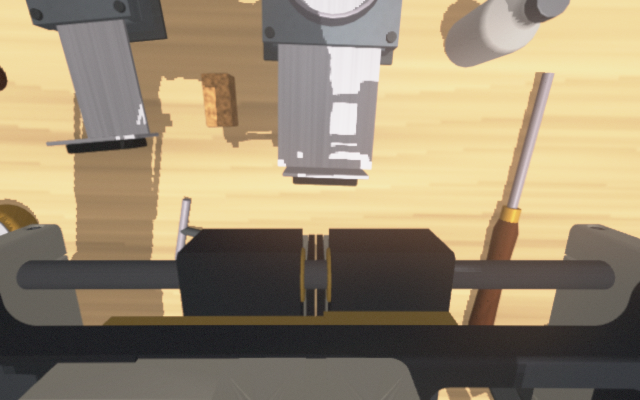

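```bash
python3 - <<'E'
from h import *
im=cv2.imread('pics/w5.png')[20:200,255:405]
cv2.imwrite('pics/w5z.png',cv2.resize(im,None,fx=3.3,fy=3.3,interpolation=cv2.INTER_CUBIC))
E
```

```text
(no output)
```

View pics/w5z.png

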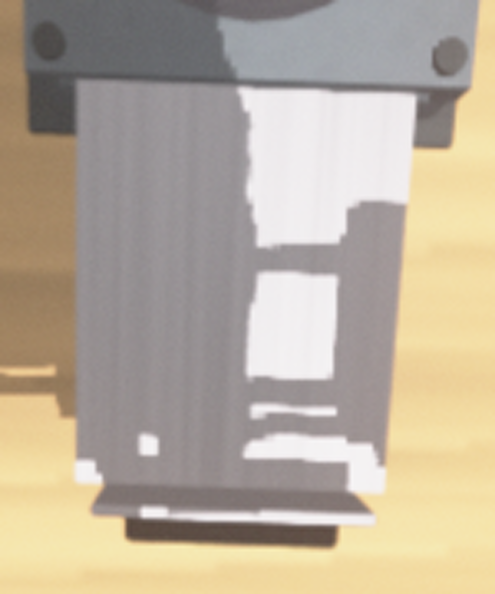

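```bash
python3 - <<'E'
from h import *
import pickle
s,o=pickle.load(open('w5.pkl','rb'))
z=lambda *p:[(255+(x+.5)/3.3-.5,20+(y+.5)/3.3-.5) for x,y in p]
def show(n,px,h):
    p=cast(s,z(*px),h,o)*1000; d=p[0]-p[-1]; print(n,p.round(1).tolist(),'yaw',np.degrees(np.arctan2(-d[0],d[1])).round(1))
show('block near',[(25,72),(470,88)],.06)
show('tab top outer',[(93,515),(374,525)],.095)
show('tab bottom inner',[(105,485),(350,490)],.049)
show('blade edges L',[(76,82),(78,483)],.049);show('blade R',[(415,92),(384,492)],.049)
show('bumper outer',[(127,538),(336,545)],.085)
s,o=pickle.load(open('w4.pkl','rb'))
p=cast(s,[(273,212),(356,212)],.095,o)*1000;print('narrow tab',p.round(1).tolist())
p=cast(s,[(266,107),(362,106)],.06,o)*1000;print('narrow blk',p.round(1).tolist())
E
```

```text
block near [[608.9, -200.9, 60.0], [607.4, -340.0, 60.0]] yaw -0.6
tab top outer [[476.0, -224.9, 95.0], [474.7, -313.2, 95.0]] yaw -0.8
tab bottom inner [[478.7, -224.4, 49.0], [478.8, -311.9, 49.0]] yaw 0.1
blade edges L [[608.8, -215.5, 49.0], [479.2, -214.8, 49.0]] yaw -90.3
blade R [[608.2, -325.0, 49.0], [478.3, -324.1, 49.0]] yaw -90.4
bumper outer [[466.9, -234.8, 85.0], [466.0, -303.0, 85.0]] yaw -0.7
narrow tab [[515.0, 11.3, 95.0], [524.5, -73.0, 95.0]]
narrow blk [[617.4, 31.1, 60.0], [629.6, -68.4, 60.0]]
```

Wide gate measurements: yaw about -0.5°, bumper outer face at x≈466 mm, centre at y≈-269 mm, about 69 mm left to shut. The narrow tab is confirmed about 108 mm or more from its body, against 115 nominal, within the pixel error of that rough look. I'll come down outside the wide bumper.

Request:
jog_arm --pt "-15 -5 -5 -0.8" --pt "-15 -5 -12 -0.8" --pt "-2 0 -26 0" --pt "0 0 -28 0" --pt "0 0 -28 0" --pt "0 0 -28 0" --pt "0 0 -26 0" --pt "0 0 -20 0" --pt "0 0 -12 0" --pt "0 0 -5 0"

```text
clock: 8.68
tool_pos: [0.4304, -0.2664, 0.0582]
orientation: [-179.9, 0.2, -0.3]
force: [-0.2, -1.1, 0.2]
opening: 0.0005
```

```bash
python3 - <<'E'
from h import *
import pickle
o=get_obs();s=snapshot('side');cv2.imwrite('pics/s6.png',cv2.resize(s['image'][100:330,240:500][:,:,::-1],None,fx=2.5,fy=2.5));print(o['tool_pos'],o['orientation'],o['force'])
s,_=pickle.load(open('top1.pkl','rb'))
o,_=None,None
print(cast(s,[(445,175)],.07))
s,o=pickle.load(open('w4.pkl','rb'))
im=s['image'][90:230,255:375][:,:,::-1]; cv2.imwrite('pics/w4z.png',cv2.resize(im,None,fx=4,fy=4,interpolation=cv2.INTER_CUBIC))
E
```

```text
[ 0.43040623 -0.26642569  0.05820369] [-179.93378053    0.24732583   -0.26774564] [-0.19795312 -1.09817593  0.24928213]
[[ 0.62776969 -0.43344601  0.07      ]]
```

View pics/s6.png

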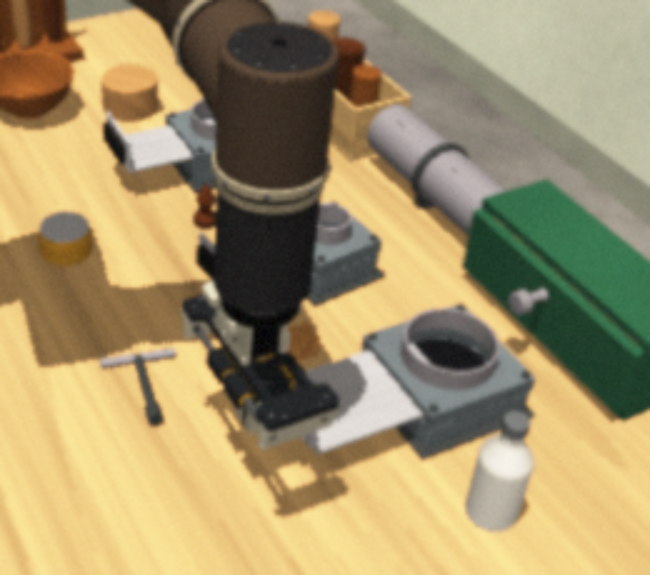

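View pics/w4z.png

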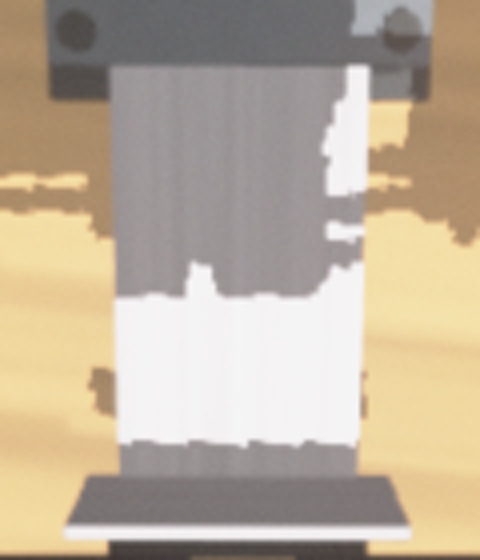

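```bash
python3 - <<'E'
from h import *
import pickle
s,o=pickle.load(open('w4.pkl','rb'))
z=lambda *p:[(255+(x+.5)/4-.5,90+(y+.5)/4-.5) for x,y in p]
a=cast(s,z((68,525),(410,525)),.095,o)*1000;b=cast(s,z((48,66),(432,66)),.06,o)*1000;c=cast(s,z((82,477),(392,477)),.049,o)*1000
print(a,c,b, (b.mean(0)-a.mean(0)), (b.mean(0)-c.mean(0)))
E
```

```text
[[505.36661371  11.99275518  95.        ]
 [515.17892382 -75.58388253  95.        ]] [[504.75069339  14.18164767  49.        ]
 [514.90359426 -76.43130706  49.        ]] [[618.38639821  30.48008454  60.        ]
 [629.5468456  -69.09469604  60.        ]] [113.69385314  12.48825792 -35.        ] [114.13947808  11.81752394  11.        ]
```

Request:
jog_arm --pt "4 -2 1 0" --pt "8 -1 0 0" --pt "8 0 0 0" --pt "5 0 0 0" --pt "4 0 0 0" --pt "5 0 0 0" --pt "6 0 0 0" --pt "6 0 0 0" --pt "6 0 0 0" --pt "6 0 0 0"

```text
clock: 9.57
tool_pos: [0.4902, -0.2705, 0.0615]
orientation: [180.0, 0.0, -0.3]
force: [-3.2, -2.4, 2.9]
opening: 0.0003
```

The corrected narrow gap comes out at about 114.5–115 mm, so it is fully open. The wide slide is moving under about 3 N, so I'll keep pushing.

Request:
jog_arm --pt "4 0 0 0" --pt "4 0 0 0" --pt "4 0 0 0" --pt "4 0 0 0" --pt "4 0 0 0" --pt "3 0 0 0" --pt "2 0 0 0" --pt "2 0 0 0" --pt "1 0 0 0" --pt "0 0 0 0"

```text
clock: 10.4
tool_pos: [0.5181, -0.2703, 0.0615]
orientation: [-180.0, -0.0, -0.3]
force: [-2.0, -0.6, -1.6]
opening: 0.0006
```

Request:
jog_arm --pt "1 0 0 0" --pt "1 0 0 0" --pt "1 0 0 0" --pt "1 0 0 0" --pt "1 0 0 0" --pt "0.5 0 0 0" --pt "0.5 0 0 0" --pt "0.5 0 0 0" --pt "0 0 0 0" --pt "0 0 0 0"

```text
clock: 11.23
tool_pos: [0.5239, -0.2704, 0.0615]
orientation: [-180.0, 0.0, -0.3]
force: [-4.5, -1.3, -0.8]
opening: 0.0004
```

Request:
jog_arm --pt "1 0 0 0" --pt "1 0 0 0" --pt "1 0 0 0" --pt "1 0 0 0" --pt "0 0 0 0" --pt "0 0 0 0" --pt "0 0 0 0" --pt "0 0 0 0" --pt "0 0 0 0" --pt "0 0 0 0"

```text
clock: 12.07
tool_pos: [0.524, -0.2703, 0.0614]
orientation: [-179.9, 0.4, -0.3]
force: [-15.6, -0.7, 10.5]
opening: 0.0003
```

The hard stop is reached: 4 mm commanded, no movement, 16 N. One more small push to confirm it, then I'll retreat.

Request:
jog_arm --pt "1 0 0 0" --pt "1 0 0 0" --pt "0 0 0 0" --pt "0 0 0 0" --pt "0 0 0 0" --pt "0 0 0 0" --pt "0 0 0 0" --pt "0 0 0 0" --pt "0 0 0 0" --pt "0 0 0 0"

```text
clock: 12.9
tool_pos: [0.524, -0.2703, 0.0614]
orientation: [-179.9, 0.6, -0.4]
force: [-22.3, 0.6, 16.0]
opening: 0.0006
```

Request:
jog_arm --pt "-6 0 0 0" --pt "-10 0 0 0" --pt "-15 0 0 0" --pt "-15 0 4 0" --pt "-10 0 15 0" --pt "-5 0 28 0" --pt "0 0 32 0" --pt "0 0 35 0" --pt "0 0 35 0" --pt "0 0 30 0"

```text
clock: 13.73
tool_pos: [0.4706, -0.2705, 0.244]
orientation: [179.9, -0.3, -0.2]
force: [0.7, -0.4, -0.4]
opening: 0.0006
```

Request:
jog_arm --pt "0 0 15 0" --pt "0 0 5 0" --pt "0 0 0 0" --pt "0 0 0 0" --pt "0 0 0 0" --pt "0 0 0 0" --pt "0 0 0 0" --pt "0 0 0 0" --pt "0 0 0 0" --pt "0 0 0 0"

```text
clock: 14.57
tool_pos: [0.4692, -0.2704, 0.2603]
orientation: [-180.0, 0.0, -0.3]
force: [0.6, -0.4, -0.3]
opening: 0.0004
```

```bash
python3 - <<'E'
from h import *
import pickle
o=get_obs();s=snapshot('wrist');pickle.dump((s,o),open('w7.pkl','wb'));save(s,'w7')
t=snapshot('top');save(t,'top7')
cv2.imwrite('pics/t7z.png',cv2.resize(t['image'][130:260,220:430][:,:,::-1],None,fx=3.8,fy=3.8,interpolation=cv2.INTER_NEAREST))
t=snapshot('side');save(t,'side7');print(o['tool_pos'],o['force'],o['clock'])
E
```

```text
[ 0.46924767 -0.27042252  0.26027415] [ 0.63442937 -0.41407956 -0.3340296 ] 14.5667
```

View pics/w7.png

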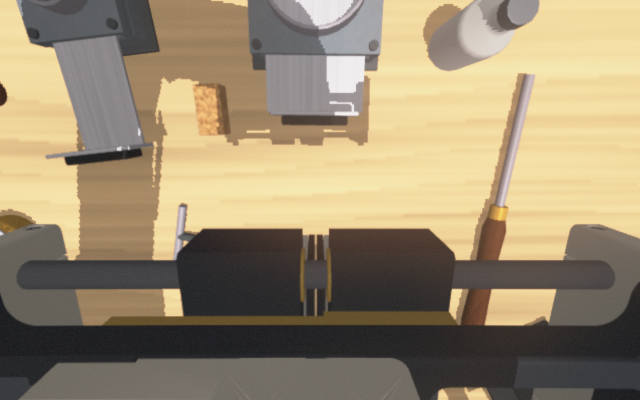

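View pics/t7z.png

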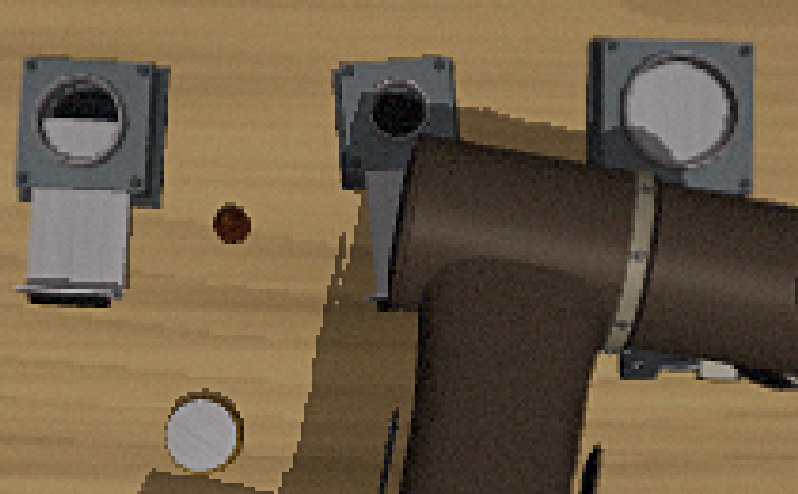

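View pics/side7.png

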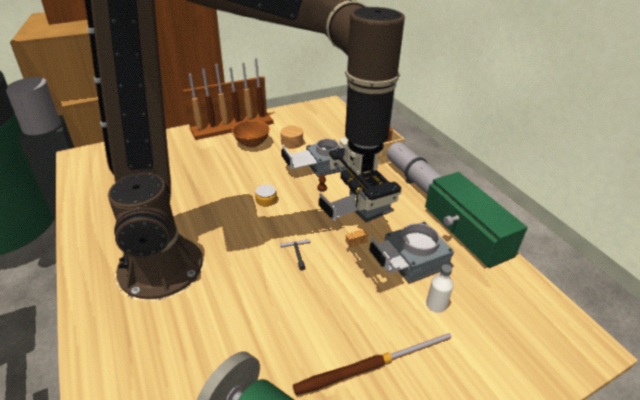

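The wide bore at (681,109) in the zoom is all bright, the narrow bore at (398,108) is all black, and the middle gate and loose items look unmoved. I'll do a quick numeric check of the wide gap and then hand in.

```bash
python3 - <<'E'
from h import *
import pickle
s,o=pickle.load(open('w7.pkl','rb'))
a=cast(s,[(268,113),(358,115)],.095,o)*1000;b=cast(s,[(249,53),(382,55)],.06,o)*1000
print('outer tab top',a.round(1).tolist(),'body',b.round(1).tolist(), b.mean(0)[0]-a.mean(0)[0]-4)
A=cv2.imread('pics/top1.png').astype(int);B=cv2.imread('pics/top7.png').astype(int)
d=np.abs(A-B).max(2);print('mid gate/finial/tin region diff',d[140:215,222:290].max(),d[232:252,262:285].max())
E
```

```text
outer tab top [[546.4, -222.7, 95.0], [544.2, -314.0, 95.0]] body [[608.8, -200.0, 60.0], [606.3, -342.4, 60.0]] 58.265886673066916
mid gate/finial/tin region diff 29 21
```

```bash
python3 -c "
from plant import *
print(close_job())"
```

```text
the job is handed in; nothing more can be done
None
```

I pushed the narrowest gate's slide fully open first, then pushed the widest gate's slide fully shut. I used closed fingertips only, with no pinching. The job was handed in at about 15 s of the 50 s allowed, with the arm raised clear and touching nothing.

- **Narrow gate:** the slide reached its hard stop, with the force rising to about 20 N along the push and no further movement. The measured gap is about 114–115 mm (115 is fully open), and the bore is all black. A first rough reading gave about 108 mm. That was a misread pixel row, which I corrected from a zoomed picture.
- **Wide gate:** the slide reached its hard stop at about 22 N along the push with no further movement. The measured gap is about 58 mm (60 is shut), within the measuring error, and the bore is all bright metal.
- **Everything else:** the area around the middle gate, finial and wax tin shows only small differences between the top pictures from before and after. The other loose things I checked only by eye in the last pictures, and they look unmoved. No check failed.

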